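# Feed a T-nut under a crankcase ear with a push stick

### The job

The crankcase half on the slotted clamping plate needs its second hold-down bolt. Take the wooden push stick from its rack, put its nose down in the slot and slide the long T-nut along under the casting's mounting ear until its threaded hole sits in line below the hole in the ear, so that the bolt could drop straight in, never touching the nut with the gripper itself. Then stand the stick back upright in its groove in the rack, leaving the short T-nut, bolt, spanner and oil can where they are.

Things in the scene. Friction and masses are not known exactly. Their poses are not given: they have to be found in the camera images.
- plate: Grey steel clamping plate, 240 mm (its x) by 460 mm (its y), 50 mm high, fixed. Origin: centre of its underside, on the bench; its y axis points to the robot's left within 0.2 rad. Three T-slots run along y over its whole length, open on top and at both ends, at x = -75, 0 and +75 mm. The nut's slot is the one at x = -75 mm, nearest the robot.
- slot (a point): Middle of the nut's slot at the plate's top face (plate x = -75 mm, y = 0, 50 mm above the bench); axes as the plate's, the slot runs along y. Throat 22 mm wide, 18 mm deep; below it a cavity 37 mm wide and 16 mm high; slot floor 34 mm below this point, 16 mm above the bench. (A strap clamp, 58 mm tall, stands on the far slot, at plate x = +75 mm.)
- ear_bore (a point): Centre of the vertical 22 mm hole in the crankcase's mounting ear, at the plate's top face, over the slot; axes as the plate's. The aluminium crankcase half (200 x 135 mm, 60 mm tall) is clamped fast. The ear lies flat on the plate along the slot, 50 mm wide, 18 mm thick (24 at the hole's rim): from the hole 55 mm to plate -y (free end), 30 mm to +y (casting).
- nut: Long black T-nut, about 0.4 kg, in the slot on the plate's -y side of the ear hole, 70 to 160 mm from it: push it to plate +y. 70 mm long (its y), foot 34 wide, 13 high, neck 19 wide, 28 mm high in all. Slides with 1.5 mm side play, dry friction 1 to 5 N, stays where left. Origin: centre of underside, on the axis of its 12 mm threaded hole; end faces at y = -35 and +35 mm.
- stick: Push stick of 17 mm plywood, 0.12 kg, upright. x: towards its nose, z up. Origin: on its bottom edge under the grip, 20 mm behind the centre of mass. Nose from x = +40 to +140 mm, 26 mm high; handle, gripped across its thickness, x = -50 to +40 mm, 85 mm high, sloping down in front to x = +64. Bottom edge 4 mm over the slot floor: nose top is 4 mm under the plate face, handle 55 mm above it.
- stick_nose (a point): Centre of the flat front face of the stick's nose: x = +140 mm, z = +13 mm in the stick's frame; axes as the stick's.
- rack: Wooden bench rack, fixed, 250 mm long (its x), 42 mm high, y = -65 to +40 mm. A groove 24 mm wide runs along it at y = 0, open on top and at both ends, floor 18 mm above the bench. Punches 102 mm tall at x = 62 to 108, y = -45 mm. Origin: on the bench under the groove, midway. At the start the stick stands in the groove, nose to rack +x, its origin at rack x = -65 to -25 mm.
- short_nut: Short black T-nut, 35 mm long, in the middle slot of the plate (x = 0); to be left alone. Origin: centre of its underside.
- bolt: The hold-down bolt, 12 mm thick, 110 mm long, lying along the slots, on the plate between the middle and far slots; to be left alone. Origin: about its middle, on the plate.
- spanner: Steel spanner, 190 mm, lying on the bench left of the plate; to be left alone. Origin: its underside, near the middle.
- oil_can: Metal can, 60 mm wide and 170 mm tall, standing on the bench at the robot's left; to be left alone. Origin: centre of its underside.

How it is judged:
By the outcome, as a careful person would: the job done as asked, in the order asked, and still so for the second after the job is handed in, with the robot touching nothing.
It also fails if it takes over 51 s, if anything falls off the work surface, if the arm or the gripper's body presses on something with over 40 N, if the wrist force passes 120 N, or if a joint passes its speed limit or range.

### The arm

A 7-joint arm with a two-finger parallel gripper is mounted at the origin on the work surface. World frame = base frame: x ahead of the robot, y to its left, z up, the work surface at z = 0. Lengths are in m, angles in rad, forces in N, time in s.
With the tool pointing down it reaches from about 0.425 to 0.825 m from the base axis. Payload 3.6 kg.
Tool frame: the origin (TCP) lies midway between the tips of the shut fingers; the grasp point (between the pads) lies 19 mm behind it; z points along the fingers, y is the direction in which the jaws open and shut (so a half turn about z gives the same grasp; the last joint's range is limited). The gripper opens to 93 mm and grips with 3 to 60 N. Pads are 15 mm wide; open, the fingers measure 128 mm over their backs; the gripper's body (75 mm by 188 mm) begins 65 mm behind the grasp point.
Start: joints at [-1.232, 0.615, -0.013, 1.423, 0.008, 1.103, -0.04], TCP at [0.232, 0.607, 0.219] pointing down, gripper open.
Joint ranges: [-3.12, 3.12], [-0.3, 2.06], [-1.34, 1.32], [0.26, 2.42], [-1.36, 4.5], [0.01, 1.98], [-2.84, 2.84]. Speed limits (rad/s): [2.79, 2.79, 3.14, 3.14, 3.14, 3.14, 3.14].

### API

Orientations are given as [roll, pitch, yaw] about the fixed x, y, z axes, in that order (R = Rz(yaw) Ry(pitch) Rx(roll)).
In Python, from station import telemetry, cams, env gives the robot as it stands.
- The arm moves only by the tool apply_moves, never from a script. Its argument "targets" is a list of rows, each a list of 4 numbers: the shift along the world's x, y, z in cm, then the turn about the world's z in degrees. A call has 1 to 20 rows; each row is the pose to reach, as a shift and turn from the pose commanded when the call began; what a row does not reach only later rows make up. A row lasts 1/8 s, in which the tool goes at most 62.5 mm and 10.7 degrees, less where a joint would pass 70% of its speed; a pose out of reach is approached as far as the arm can. A call with a gripper value outside its range is refused whole. "grip" is the gripper's target within -1 to 1 (shut at 1, half-way at 0, fully open at -1), set as the call begins (left out, the last holds). The fingers move at their own pace and stop on an object; the grip force is fixed at half the most. Time passes only in rows, so rows that repeat a pose let the fingers close. It gives the time, the measured TCP pose, the force and the opening at its end, in the units of the state.
- telemetry.get_state(): the state, without advancing time (a new reading comes with each control period).
- cams.snapshot(name): name is "scene" or "top" or "wrist"; returns a dict with "color" (384x512x3 uint8, red, green, blue), "depth" (384x512 float32, m along the optical axis (not along the pixel's ray), 0 where there is no reading), "camera_matrix" (3x3 intrinsics, pixels), "R" (3x3) and "t" (3): a world point X has camera coordinates R X + t; the wrist camera has in their place "T_tool_cam" (4x4, takes a point from camera to tool coordinates, whose origin is the TCP and whose axes are the flange's). Camera axes: x right, y down, z forward; pixel columns grow to the right and rows downward; lengths in m; the calibration is good to about 2 mm. The wrist camera is an equidistant fisheye: a pixel r from the principal point sees the ray r / f radians off the axis. A picture is of the moment at which its call begins: read the wrist's pose just before it.
- env.sign_off(): hands the job in, once; it reports no verdict.
The state is a dict: "t": time; "joints": joint angles; "dq": joint speeds; "joint_efforts": joint torques, N m; "tool_pos": TCP position; "eef_rot": TCP orientation; "contact_force": force on the tool from outside, world axes, zero at the start; "wrist_torque": the same for the moment, N m; "width": opening from 0.0 (shut) to 1.0 (fully open).
Only numpy, scipy, OpenCV 4.12 (cv2) and the standard library are available. Lean on these libraries where they do the work, as an engineer would, in place of code of your own. Each camera call takes 0.05 s, during which the arm holds its last target. There are 200 camera calls.

## Working session

There is one attempt and no reset: what is moved stays moved. The work goes in short steps, Python scripts to look and compute and a tool call to move; the robot and the scene stay as the last step left them, time stands still between calls to the robot, and variables do not carry over. Pictures are saved under pics/ and viewed, about 8 in all and at most 12, crops included, and the job is handed in when it is done.

Besides the shell and the picture viewer there is one more tool, called by a JSON object that holds its "op" and its "data". apply_moves: Moves the arm, as the interface text tells. Its arguments: {"type":"object","properties":{"targets":{"type":"array","items":{"type":"array","items":{"type":"number"}}},"grip":{"type":"number"}},"required":["targets"]}

```bash
mkdir -p pics; ls
cat > h.py <<'E'
import numpy as np, cv2
from station import telemetry, cams, env
def snap(n,save=None):
    s=cams.snapshot(n)
    np.savez(''+(save or n)+'.npz',**s)
    if save: cv2.imwrite(f'pics/{save}.png',cv2.cvtColor(s['color'],cv2.COLOR_RGB2BGR))
    return s
def world(s,u,v,z=None):
    K=s['camera_matrix'];R=s['R'];t=s['t']
    r=np.array([(u-K[0,2])/K[0,0],(v-K[1,2])/K[1,1],1.])
    c=-R.T@t; d=R.T@r
    if z is None: k=s['depth'][int(round(v)),int(round(u))]
    else: k=(z-c[2])/d[2]
    return c+k*d
E
python3 - <<'E'
from h import *
print(telemetry.get_state())
a=snap('scene','scene1');b=snap('top','top1')
for s in(a,b): print(s['camera_matrix'],-s['R'].T@s['t'],s['R'])
for n in('scene1','top1'):
    i=cv2.imread(f'pics/{n}.png');cv2.imwrite(f'pics/{n}b.png',cv2.resize(i,(800,600),interpolation=cv2.INTER_CUBIC))
E
```

```text
pics
{'t': 0.0, 'joints': array([-1.23251727,  0.61586657, -0.01262364,  1.42489101,  0.00810425,
        1.10338412, -0.04041936]), 'dq': array([ 0.00166044, -0.00028125,  0.00024676,  0.00051305, -0.00035684,
        0.00193839,  0.00037697]), 'joint_efforts': array([ 3.19909004e-04, -4.58950138e+01,  2.09124293e-01, -1.65740597e+01,
       -6.11066027e-02,  2.05612346e-02,  2.35610605e-04]), 'tool_pos': array([0.23159132, 0.60650156, 0.21751793]), 'eef_rot': array([-3.13909404e+00,  3.46814324e-05,  2.77686859e+00]), 'contact_force': array([ 0.22850954, -0.45070751,  0.58206785]), 'wrist_torque': array([-0.03898022, -0.01690427, -0.01129085]), 'width': 0.9974764693519043}
[[434.85814764   0.         260.00739988]
 [  0.         434.85814764 192.7906219 ]
 [  0.           0.           1.        ]] [0.85637936 0.52485579 1.0271065 ] [[-0.77049098  0.63726735 -0.01529614]
 [ 0.55367171  0.6571424  -0.51147973]
 [-0.31589759 -0.40255956 -0.85915919]]
[[436.81959705   0.         255.4861397 ]
 [  0.         436.81959705 193.89047807]
 [  0.           0.           1.        ]] [0.35404046 0.02879316 1.38885542] [[-0.0106517  -0.99971756 -0.02124465]
 [-0.99609829  0.01246971 -0.08736538]
 [ 0.08760562  0.02023117 -0.99594978]]
```

View pics/top1b.png

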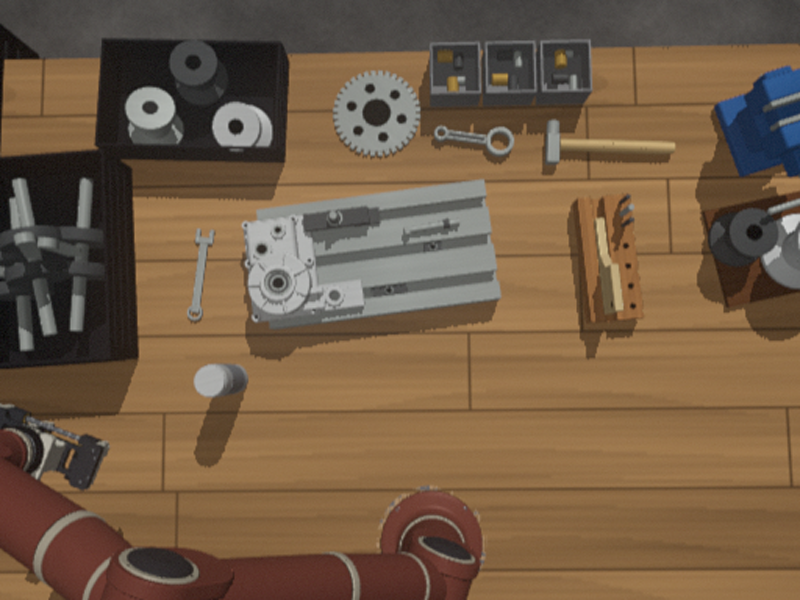

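View pics/scene1b.png

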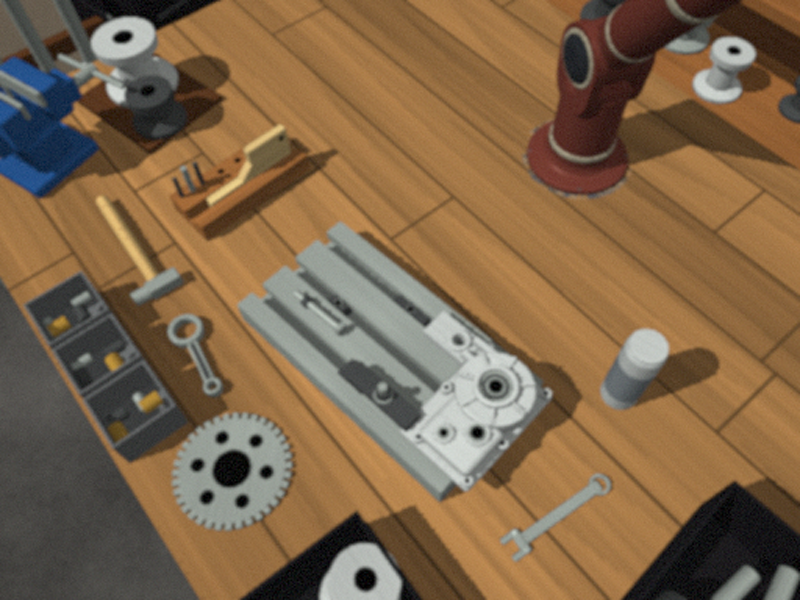

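The top view shows the plate at (250-495, 180-330), the nut near (390,290), the ear hole at (335,295), and the rack with the stick at (610,260), nose pointing away from the robot. Next I'll enlarge the plate and rack.

Run:
```python
import cv2,numpy as np
i=cv2.imread('pics/top1.png')
a=cv2.resize(i[112:216,154:322],None,fx=4.7,fy=4.7,interpolation=cv2.INTER_CUBIC)
cv2.imwrite('pics/plate.png',a)
b=cv2.resize(i[118:212,362:418],None,fx=6.2,fy=6.2,interpolation=cv2.INTER_CUBIC)
cv2.imwrite('pics/rack.png',b);print(a.shape,b.shape)
```

```text
(489, 790, 3) (583, 347, 3)
```

View pics/plate.png

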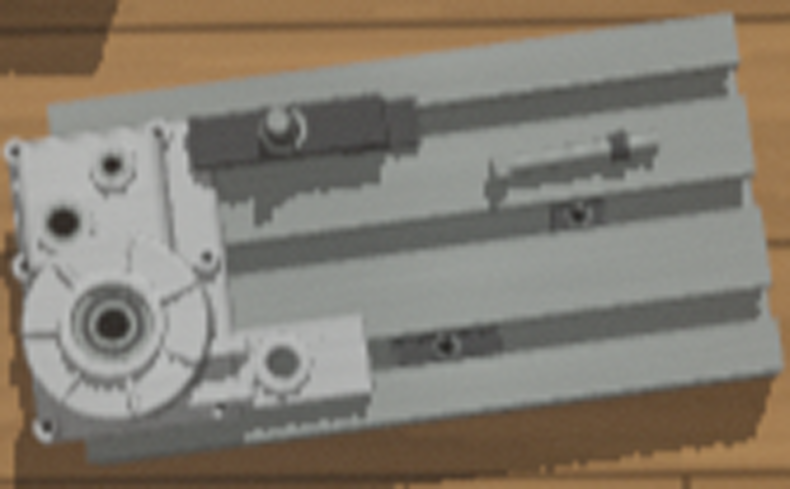

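View pics/rack.png

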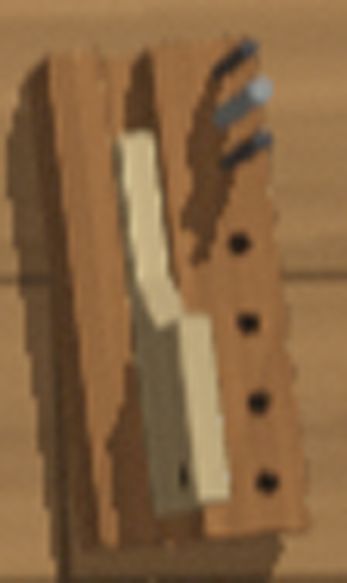

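Plate crop: ear hole rim at (283,362), nut hole at (447,346), right plate corners at (735,13) and (780,372). Rack crop: handle top corners at (180,318), (210,318), (197,502) and (228,498); nose front at (120,135)-(152,132).

Run:
```python
from h import *
s=dict(np.load('top1.npz'))
P=lambda u,v,z:world(s,(u+.5)/4.7-.5+154,(v+.5)/4.7-.5+112,z)
Q=lambda u,v,z:world(s,(u+.5)/6.2-.5+362,(v+.5)/6.2-.5+118,z)
for n,a in dict(cTR=(735,13,.05),cBR=(780,372,.05),cTL=(50,105,.05),ear=(283,362,.074),nut=(447,346,.044),nutR=(502,335,.044),short=(578,213,.044),slotR1=(755,290,.05),slotR2=(768,318,.05)).items(): print(n,P(*a).round(4))
for n,a in dict(hf1=(180,318,.103),hf2=(210,318,.103),hb1=(197,502,.103),hb2=(228,498,.103),n1=(120,135,.044),n2=(152,132,.044),rTL=(48,58,.042),rTR=(250,42,.042),rBR=(308,530,.042),rBL=(103,545,.042),punch=(262,90,.12)).items(): print(n,Q(*a).round(4))
c=P(735,13,.05)-P(780,372,.05);print('plate yaw',np.arctan2(c[1],c[0]),np.hypot(*c[:2]))
```

```text
cTR [ 0.7186 -0.1167  0.05  ]
cBR [ 0.479  -0.1408  0.05  ]
cTL [0.6637 0.3395 0.05  ]
ear [0.4873 0.1817 0.074 ]
nut [0.4995 0.0768 0.044 ]
nutR [0.5064 0.0405 0.044 ]
short [ 0.587  -0.0108  0.044 ]
slotR1 [ 0.5332 -0.1258  0.05  ]
slotR2 [ 0.5146 -0.1338  0.05  ]
hf1 [ 0.5363 -0.3447  0.103 ]
hf2 [ 0.5361 -0.3589  0.103 ]
hb1 [ 0.4484 -0.3494  0.103 ]
hb2 [ 0.4501 -0.364   0.103 ]
n1 [ 0.6375 -0.3354  0.044 ]
n2 [ 0.6388 -0.3514  0.044 ]
rTL [ 0.6778 -0.3014  0.042 ]
rTR [ 0.6844 -0.4026  0.042 ]
rBR [ 0.4383 -0.4214  0.042 ]
rBL [ 0.4321 -0.3203  0.042 ]
punch [ 0.6421 -0.3824  0.12  ]
plate yaw 0.1005075320192518 0.240842631580071
```

{"op": "apply_moves", "data": {"targets": [[2,-2.8,2,-8.6],[5.5,-7.5,4,-17.2],[9.1,-12.5,5,-25.8],[12.7,-17.4,5,-34.4],[16.2,-22.3,5,-43],[19.8,-27.2,5,-51.6],[23.4,-32.1,5,-60.2],[26,-37.3,5,-68.8],[27.2,-42.8,5,-77.4],[27.2,-48.5,5,-86],[27.2,-54.3,5,-94.6],[27.2,-60,5,-103.2],[27.2,-66,5,-111.8],[27.2,-72,4,-120.4],[27.2,-78,3,-129],[27.2,-84,2,-137.6],[27.2,-90,1,-146.2],[27.2,-94,0,-155.1],[27.2,-95.9,0,-155.1],[27.2,-95.9,0,-155.1]], "grip": -1}}

```text
t: 2.6
tool_pos: [0.5036, -0.3522, 0.2186]
eef_rot: [-3.141, 0.0, 0.071]
contact_force: [-0.5, 1.2, -0.7]
width: 0.998
```

```bash
cat >> h.py <<'E'
from scipy.spatial.transform import Rotation as Ro
def wsnap(save):
    st=telemetry.get_state(); s=snap('wrist',save)
    T=np.eye(4);T[:3,:3]=Ro.from_euler('xyz',st['eef_rot']).as_matrix();T[:3,3]=st['tool_pos']
    M=T@s['T_tool_cam']; np.save(''+save+'_M.npy',M)
    return s,M
def wproj(s,M,X):
    p=np.linalg.inv(M)@np.append(X,1.); K=s['camera_matrix']
    th=np.arctan2(np.hypot(p[0],p[1]),p[2]);ph=np.arctan2(p[1],p[0])
    return np.array([K[0,2]+K[0,0]*th*np.cos(ph),K[1,2]+K[1,1]*th*np.sin(ph)])
def wworld(s,M,u,v,z):
    K=s['camera_matrix'];a=(u-K[0,2])/K[0,0];b=(v-K[1,2])/K[1,1];th=np.hypot(a,b)
    d=M[:3,:3]@np.array([np.sin(th)*a/th,np.sin(th)*b/th,np.cos(th)]);c=M[:3,3]
    return c+d*(z-c[2])/d[2]
def rect(o,yaw,x0,x1,y0,y1,z):
    c,s=np.cos(yaw),np.sin(yaw)
    return [np.array([o[0]+c*x-s*y,o[1]+s*x+c*y,z]) for x,y in((x0,y0),(x1,y0),(x1,y1),(x0,y1))]
def overlay(s,M,polys,name,crop,f):
    i=cv2.cvtColor(s['color'],cv2.COLOR_RGB2BGR);u0,v0,u1,v1=crop
    j=cv2.resize(i[v0:v1,u0:u1],None,fx=f,fy=f,interpolation=cv2.INTER_CUBIC)
    for p in polys:
        q=np.array([(wproj(s,M,X)-[u0,v0]+.5)*f-.5 for X in p]).round().astype(int)
        cv2.polylines(j,[q],True,(0,0,255),1)
    cv2.imwrite('pics/'+name+'.png',j)
E
python3 - <<'E'
from h import *
s,M=wsnap('w1'); print(M.round(3),s['camera_matrix'])
o=(.4992,-.3532);r=(.5573,-.349)
print([wproj(s,M,X).round() for X in rect(o,.07,-.05,.04,-.0085,.0085,.103)])
overlay(s,M,[rect(o,.07,-.05,.04,-.0085,.0085,.103),rect(o,.07,.064,.14,-.0085,.0085,.044),rect(r,.076,-.125,.125,-.065,.04,.042)],'w1o',(0,0,512,384),1.56)
E
```

```text
[[ 0.072 -0.954 -0.29   0.584]
 [-0.997 -0.069 -0.02  -0.348]
 [-0.001  0.291 -0.957  0.385]
 [ 0.     0.     0.     1.   ]] [[297.31863964   0.         253.69866122]
 [  0.         297.31863964 186.12921578]
 [  0.           0.           1.        ]]
[array([262., 231.]), array([263., 145.]), array([245., 145.]), array([245., 231.])]
```

View pics/w1o.png

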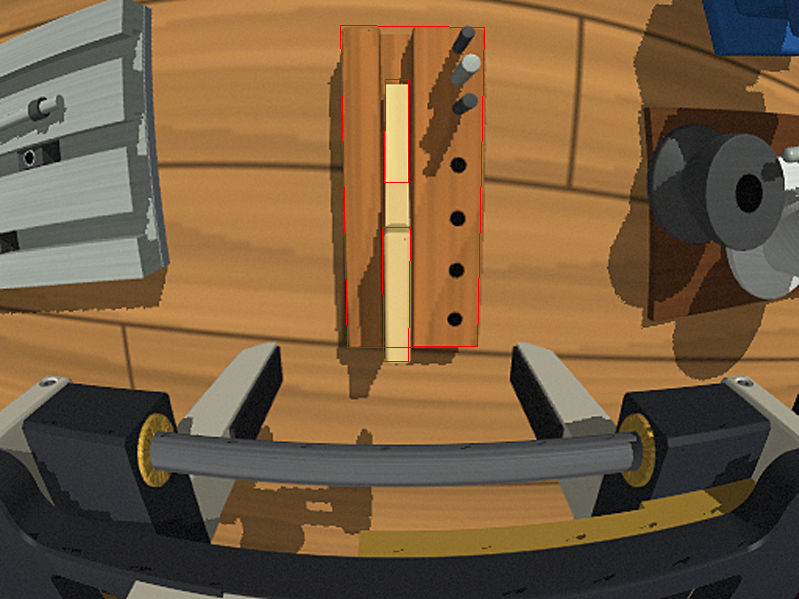

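The overlay shows the stick and rack outlines within about 2 mm of the image. Next I'll go down and grip.

{"op": "apply_moves", "data": {"targets": [[0,-0.1,-4,0],[0,-0.1,-8,0],[0,-0.1,-12,0],[0,-0.1,-14.5,0],[0,-0.1,-16,0],[0,-0.1,-16.2,0],[0,-0.1,-16.2,0]]}}

```text
t: 3.52
tool_pos: [0.5047, -0.3529, 0.0578]
eef_rot: [3.141, -0.002, 0.071]
contact_force: [0.6, -0.5, 0.1]
width: 0.999
```

{"op": "apply_moves", "data": {"targets": [[0,0,0,0],[0,0,0,0],[0,0,0,0],[0,0,0,0],[0,0,0,0],[0,0,0,0],[0,0,0,0],[0,0,0,0]], "grip": 1}}

```text
t: 4.53
tool_pos: [0.5039, -0.3528, 0.0566]
eef_rot: [-3.142, -0.0, 0.07]
contact_force: [-0.5, -0.5, -0.2]
width: 0.184
```

{"op": "apply_moves", "data": {"targets": [[0,0,2,0],[0,0,6,0],[0,0,10,0],[0.1,2,11,7],[0.2,4.5,11,16],[0.4,7,11,25],[0.6,9.5,11,34],[0.8,12,11,43],[1,14.5,11,52],[1.2,17,11,61],[1.4,19.5,11,70],[1.5,22,11,79],[1.6,24,11,87],[1.6,24.6,11,92.7],[1.6,24.6,9,92.7],[1.6,24.6,8,92.7],[1.6,24.6,8,92.7],[1.6,24.6,8,92.7]]}}

```text
t: 6.78
tool_pos: [0.5203, -0.1072, 0.1373]
eef_rot: [3.141, 0.001, 1.687]
contact_force: [0.4, 0.4, -1.4]
width: 0.181
```

Run:
```python
from h import *
s,M=wsnap('w2'); st=telemetry.get_state();p=st['tool_pos'];y=st['eef_rot'][2];print(p,st['eef_rot'],st['contact_force'])
a=.117
d=np.array([-np.sin(a),np.cos(a)]);x=np.array([np.cos(a),np.sin(a)])
sl=np.array([.5237,-.1356])+.23*d; pc=sl+.075*x; bore=sl+.089*d
o=p[:2]-.005*np.array([np.cos(y),np.sin(y)]); zb=p[2]-.0386
print(sl,bore, 'stick in plate', (o-sl)@x,(o-sl)@d)
overlay(s,M,[rect(sl,a,-.011,.011,-.23,.03,.05),rect(pc,a,-.12,.12,-.23,.1,.05),rect(sl,a,-.0095,.0095,-.051,.019,.044),rect(o,y,.064,.14,-.0085,.0085,zb+.026),rect(o,y,-.05,.04,-.0085,.0085,zb+.085),rect(bore,a,-.011,.011,-.011,.011,.074)],'w2o',(0,0,512,384),1.56)
```

```text
[ 0.52029656 -0.10713757  0.13731035] [3.14052346e+00 5.42687796e-04 1.68738168e+00] [ 0.45025618  0.7601041  -1.31974495]
[0.49685135 0.09282756] [0.48646209 0.18121909] stick in plate -5.973217851156935e-05 -0.20633486337595325
```

View pics/w2o.png

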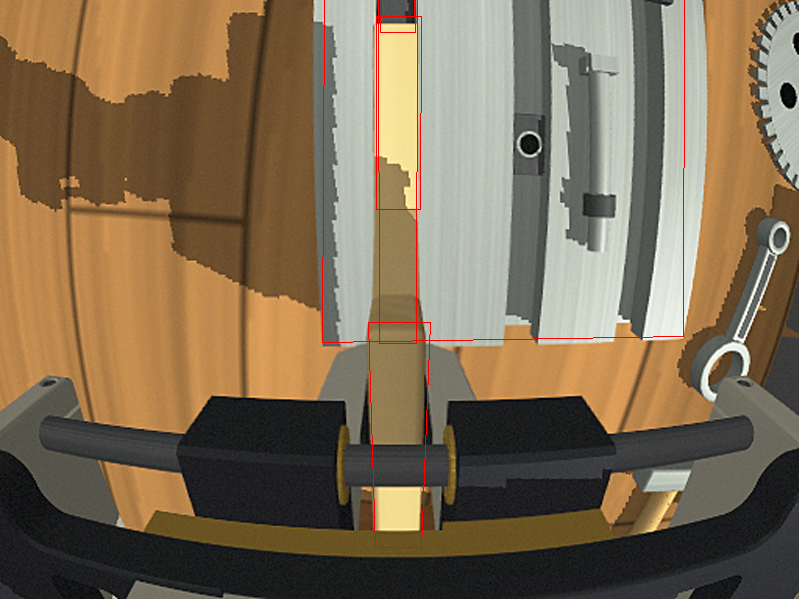

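Slot and nut match the prediction to within about 1 px. The stick appears about 1 mm to plate −x of where I expected it. I'll lower it to just above the plate and look again.

{"op": "apply_moves", "data": {"targets": [[0.1,0,-2,0],[0.1,0,-3.6,0],[0.1,0,-4.1,0],[0.1,0,-4.1,0],[0.1,0,-4.1,0]]}}

```text
t: 7.45
tool_pos: [0.5213, -0.107, 0.0961]
eef_rot: [3.141, 0.0, 1.688]
contact_force: [-0.2, 0.1, -0.7]
width: 0.182
```

```bash
cat > ov.py <<'E'
from h import *
import sys
n=sys.argv[1];crop=tuple(map(int,sys.argv[2].split(',')));f=float(sys.argv[3])
s,M=wsnap(n); st=telemetry.get_state();p=st['tool_pos'];y=st['eef_rot'][2];print(p,st['eef_rot'],st['contact_force'],st['width'])
a=.117
d=np.array([-np.sin(a),np.cos(a)]);x=np.array([np.cos(a),np.sin(a)])
sl=np.array([.5237,-.1356])+.23*d; bore=sl+.089*d
o=p[:2]-.005*np.array([np.cos(y),np.sin(y)]); zb=p[2]-.0386
print('stick in plate', (o-sl)@x,(o-sl)@d,'bottom',zb)
overlay(s,M,[rect(sl,a,-.011,.011,-.23,.03,.05),rect(o,y,.064,.14,-.0085,.0085,zb+.026),rect(bore,a,-.011,.011,-.011,.011,.074)],n+'o',crop,f)
E
python3 ov.py w3 200,0,310,230 2.6
```

```text
[ 0.5213048  -0.10694529  0.09617672] [3.14050201e+00 3.23582427e-04 1.68762831e+00] [-1.03648059 -0.17684019 -1.24939356] 0.18165168463020273
stick in plate 0.0009652895349745443 -0.2062615936133567 bottom 0.05757671962833597
```

View pics/w3o.png

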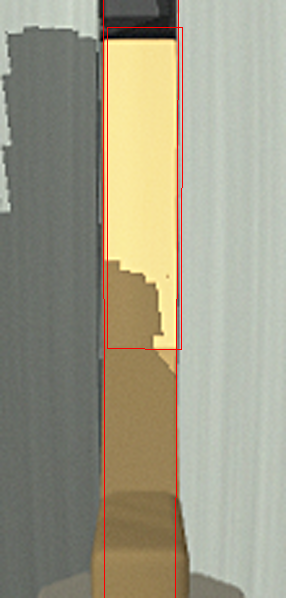

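The nose (columns 104–176) sits centred over the slot (99–178) and parallel to it, with its front about 3 mm short of the overlay. Next I'll lower it in.

{"op": "apply_moves", "data": {"targets": [[-0.04,0,-0.8,0],[-0.04,0,-1.4,0],[-0.04,0,-2,0],[-0.04,0,-2.6,0],[-0.04,0,-3.2,0],[-0.04,0,-3.6,0],[-0.04,0,-3.7,0],[-0.04,0,-3.7,0]]}}

```text
t: 8.5
tool_pos: [0.5205, -0.1068, 0.0587]
eef_rot: [3.141, 0.0, 1.688]
contact_force: [0.5, -0.8, -2.1]
width: 0.181
```

{"op": "apply_moves", "data": {"targets": [[-0.06,0.5,0,0],[-0.12,1,0,0],[-0.18,1.5,0,0],[-0.26,2.2,0,0],[-0.35,3,0,0],[-0.45,3.8,0,0],[-0.54,4.6,0,0],[-0.63,5.4,0,0],[-0.73,6.2,0,0],[-0.82,7,0,0],[-0.92,7.8,0,0],[-1.01,8.6,0,0],[-1.09,9.3,0,0],[-1.15,9.8,0,0],[-1.19,10.1,0,0],[-1.19,10.1,0,0]]}}

```text
t: 10.5
tool_pos: [0.5084, -0.0051, 0.0585]
eef_rot: [-3.141, -0.001, 1.688]
contact_force: [0.7, -0.4, -0.8]
width: 0.184
```

```bash
python3 ov.py w4 200,0,310,150 4
python3 - <<'E'
from h import *
snap('top','top2')
i=cv2.imread('pics/top2.png')
w=cv2.imread('pics/w4o.png')
b=cv2.resize(i[165:210,190:260],None,fx=5,fy=5,interpolation=cv2.INTER_CUBIC)
o=np.zeros((600,800,3),np.uint8);o[:,:440]=w[:600];o[:225,445:795]=b
cv2.imwrite('pics/c4.png',o)
E
```

```text
[ 0.50832751 -0.00507625  0.0584804 ] [-3.14100670e+00 -9.88145434e-04  1.68810477e+00] [-0.35324208  0.47739468 -0.46640205] 0.18085361229448332
stick in plate -2.939301500741337e-05 -0.10357412218866675 bottom 0.01988039713552961
```

View pics/c4.png

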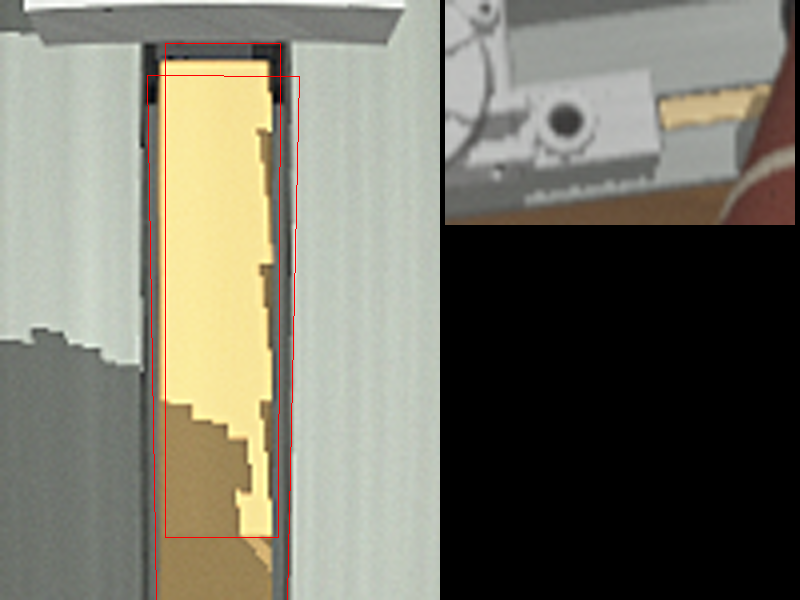

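The nose front is at row 60 of the crop and the ear's lower free edge at row 42. In the top view the hole is still dark. Next I'll work out the remaining distance.

Run:
```python
from h import *
s=dict(np.load('w4.npz'));M=np.load('w4_M.npy')
a=.117
d=np.array([-np.sin(a),np.cos(a)]);x=np.array([np.cos(a),np.sin(a)]);sl=np.array([.5237,-.1356])+.23*d
f=lambda u,v,z:wworld(s,M,(u+.5)/4-.5+200,(v+.5)/4-.5,z)
for n,u,v,z in(('ear',215,42,.05),('nose',215,60,.046),('slotL',145,300,.05),('slotR',291,300,.05)):
    q=f(u,v,z)[:2]-sl; print(n,(q@x).round(4),(q@d).round(4))
# top2: hole rim
s=dict(np.load('top2.npz'))
q=world(s,(567-445+.5)/5-.5+190,(121+.5)/5-.5+165,.074);print(q,(q[:2]-sl)@d,(q[:2]-sl)@x)
```

```text
ear -0.0011 0.0352
nose -0.0012 0.0335
slotL -0.0112 -0.0042
slotR 0.0099 -0.0042
[0.48676268 0.18112328 0.074     ] 0.08886975656972243 0.00028734856029087683
```

{"op": "apply_moves", "data": {"targets": [[-0.05,0.4,0,0],[-0.1,0.8,0,0],[-0.15,1.2,0,0],[-0.19,1.55,0,0],[-0.22,1.8,0,0],[-0.24,1.95,0,0],[-0.25,2.04,0,0],[-0.25,2.04,0,0],[-0.25,2.04,0,0]]}}

```text
t: 11.72
tool_pos: [0.5059, 0.0148, 0.0586]
eef_rot: [-3.141, -0.0, 1.688]
contact_force: [0.5, -1.3, -1.8]
width: 0.18
```

{"op": "apply_moves", "data": {"targets": [[0.08,-0.7,0,0],[0.2,-1.7,0,0],[0.32,-2.7,0,0],[0.42,-3.5,0,0],[0.42,-3.5,0.2,0],[0.42,-3.5,2,0],[0.42,-3.5,5,0],[0.42,-3.5,9,0],[0.42,-3.5,12.6,0],[-1.5,0,12.6,0],[-3,4,12.6,0],[-4.2,8.3,12.6,0],[-4.2,8.3,12.6,0],[-4.2,8.3,12.6,0]]}}

```text
t: 13.48
tool_pos: [0.464, 0.0974, 0.1847]
eef_rot: [-3.142, 0.0, 1.688]
contact_force: [-0.2, -0.5, -0.8]
width: 0.182
```

Run:
```python
from h import *
s,M=wsnap('w5'); print(M[:3,3])
b=np.array([.4865,.1812,.074]);p=wproj(s,M,b);print(p)
u,v=int(p[0])-40,max(int(p[1])-40,0)
i=cv2.imread('pics/w5.png')[v:v+80,u:u+80];print(u,v)
cv2.imwrite('pics/w5c.png',cv2.resize(i,None,fx=7,fy=7,interpolation=cv2.INTER_CUBIC))
```

```text
[0.45388242 0.17677508 0.35067297]
[289.61257304  98.73832473]
249 58
```

View pics/w5c.png

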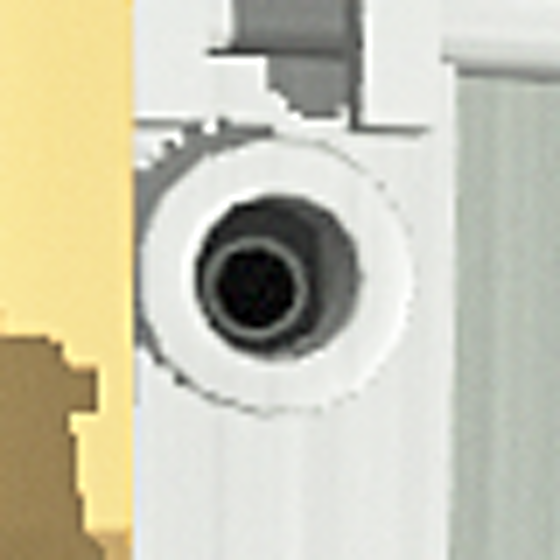

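The ear bore is centred at (277,275) in the crop, and the nut hole shows through it at (255,286).

Run:
```python
from h import *
s=dict(np.load('w5.npz'));M=np.load('w5_M.npy');a=.117
d=np.array([-np.sin(a),np.cos(a)]);x=np.array([np.cos(a),np.sin(a)])
f=lambda u,v,z:wworld(s,M,(u+.5)/7-.5+249,(v+.5)/7-.5+58,z)
r=f(277,275,.074)[:2];n=f(255,286,.044)[:2];l=f(196,275,.074)[:2];k=f(358,275,.074)[:2]
print(r,n,'nut-bore plate x,y mm',(n-r)@x*1e3,(n-r)@d*1e3,np.hypot(*(k-l)))
```

```text
[0.4849203  0.18275052] [0.48529474 0.18133268] nut-bore plate x,y mm 0.20636734411661062 -1.4518625113621937 0.021501588592977138
```

The nut hole is 0.2 mm and 1.5 mm from the bore axis. The bolt has 5 mm of radial clearance in the bore, so that's good enough. Next I'll return the stick to the rack.

{"op": "apply_moves", "data": {"targets": [[0.3,-2.5,0,-3],[0.8,-6.5,0,-10],[1.2,-11,0,-19],[1.6,-15.5,0,-28],[2,-20,0,-37],[2.4,-24.5,0,-46],[2.8,-29,0,-55],[3.1,-33,0,-64],[3.4,-37,0,-73],[3.7,-41,0,-82],[3.9,-44,0,-90],[4,-45,0,-92.7],[4,-45,-2,-92.7],[4,-45,-5,-92.7],[4,-45,-7.5,-92.7],[4,-45,-8.5,-92.7],[4,-45,-8.5,-92.7],[4,-45,-8.5,-92.7]]}}

```text
t: 15.78
tool_pos: [0.5046, -0.353, 0.1008]
eef_rot: [3.14, -0.002, 0.07]
contact_force: [0.4, -0.2, -0.6]
width: 0.181
```

Run:
```python
from h import *
s,M=wsnap('w6'); st=telemetry.get_state();p=st['tool_pos'];y=st['eef_rot'][2];print(p,y)
o=p[:2]-.007*np.array([np.cos(y),np.sin(y)]);zb=p[2]-.0386;r=(.5573,-.349)
overlay(s,M,[rect(o,y,.064,.14,-.0085,.0085,zb+.026),rect(r,.076,-.125,.125,-.065,.04,.042),rect(r,.076,-.125,.125,-.012,.012,.042)],'w6o',(190,0,350,240),2.5)
```

```text
[ 0.50459129 -0.35300236  0.1008627 ] 0.07000852850598394
```

View pics/w6o.png

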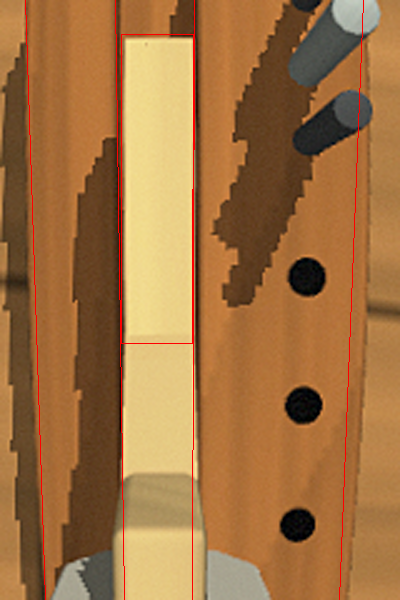

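The stick is centred over the groove. Next I'll lower it, release and retreat.

{"op": "apply_moves", "data": {"targets": [[0,0,-1.2,0],[0,0,-2.4,0],[0,0,-3.4,0],[0,0,-4,0],[0,0,-4.3,0],[0,0,-4.4,0],[0,0,-4.4,0]]}}

```text
t: 16.7
tool_pos: [0.5039, -0.3524, 0.0566]
eef_rot: [-3.141, -0.0, 0.07]
contact_force: [-1.4, 2.3, 5.4]
width: 0.18
```

{"op": "apply_moves", "data": {"targets": [[0,0,0,0],[0,0,0,0],[0,0,0,0],[0,0,0,0],[0,0,0,0],[0,0,0,0],[0,0,4,0],[0,0,8,0],[0,0,12,0],[0,0,16,0],[0,0,18,0],[0,0,18,0]], "grip": -1}}

```text
t: 18.2
tool_pos: [0.5045, -0.3532, 0.2373]
eef_rot: [3.139, -0.003, 0.07]
contact_force: [0.9, 0.4, 0.5]
width: 1.002
```

Run:
```python
from h import *
s,M=wsnap('w7');o=(.4975,-.3532)
overlay(s,M,[rect(o,.07,-.05,.04,-.0085,.0085,.103),rect(o,.07,.064,.14,-.0085,.0085,.044)],'w7o',(0,0,512,384),1.5)
```

```text
(no output)
```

View pics/w7o.png

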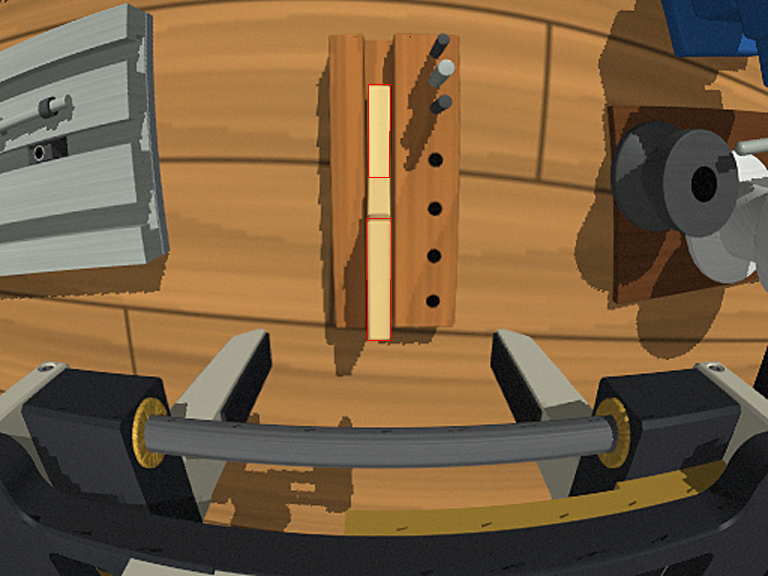

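The stick stands upright in the groove, on the overlay, and the gripper is clear.

```bash
python3 -c "
from h import *
print(env.sign_off())"
```

```text
the job is handed in; nothing more can be done
None
```

I pushed the long T-nut under the ear with the stick, put the stick back in its rack groove, and handed the job in at about 18 s of the 51 s allowed.

- **Nut position:** seen by the wrist camera through the ear bore after the push, the nut's threaded hole was 0.2 mm across the slot and 1.5 mm short along it from the bore axis. The bolt has 5 mm of radial clearance in the bore, so I did not push again. The camera calibration is good to about 2 mm.
- **Stick:** after release, the last picture shows it upright in the groove and within about 1 mm of the drawn outline, with the gripper open and clear.
- **Forces and other parts:** the highest contact force reading I saw was about 6 N, when I set the stick down. The gripper did not touch the nut. The arm stayed away from the short nut, bolt, spanner and oil can. I did not take a final picture to check all four.
- **Disagreement:** the stick's nose came out 2–3 mm further back than the first top-camera estimate. I allowed for that in the push. The two cameras also put the bore about 1 mm apart along the slot.

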